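Run a bright sleeve up the sloped gutter past its spring dog to the stop

TASK

The bright steel sleeve lies at the foot of one lane of the sloped staging gutter. With the fingertips, push it steadily up its lane, over the red spring dog and all the way to the yellow end stop, so that the dog springs up behind it and it cannot roll back when you take the hand away. Do not grip or lift it, flick it or let it run away down the slope, and leave the rusty sleeve and everything else on the bench as they lie.

Things in the scene. Friction and masses are not known exactly. Their poses are not given: they have to be found in the camera images.
- gutter: Fixed smooth grey steel trough, sloping at 0.16 rad, with two lanes side by side. Origin: on its floor surface, mid-length, midway between the lanes. x points up the slope along the floor, y across to the left when looking uphill, z square to the floor. Flat floor from x = -150 to 150 mm, origin 62 mm above the bench. Lane centres y = +30 (left) and -30 mm (right); lanes 51 mm wide, walls 12 mm high.
- stop (a point): Middle of the face of the yellow end stop that closes the gutter's high end, at x = 140 mm and 18 mm above the gutter floor. The stop crosses both lanes, 10 mm thick, 36 mm high, rigid. A sleeve against it has its axis at x = 115 mm of the gutter.
- lip (a point): Middle of the top edge of the lip that closes the gutter's low end: 7 mm above the gutter floor, 4 mm thick, from x = -150 to -146 mm of the gutter. Beyond it there is only the bare bench, about 38 mm below the floor's end.
- bright_sleeve: Bright steel spacer sleeve (short thick tube), 50 mm outside diameter, 46 mm long, 34 mm bore, 0.3 to 0.5 kg. It lies across one of the two lanes with its axis level and rolls freely; at the start it rests against the low lip (axis at x = -129 mm of the gutter, 25 mm above the floor). Which lane differs from run to run. Origin: centre of the tube. y runs along its axis.
- rusty_sleeve: Rust-brown sleeve of the same size at the foot of the other lane; a reject, to be left where it lies. Origin: centre of the tube. y runs along its axis.
- dog_left (a joint): Spring dog of the left lane: red flap 36 mm long, 20 mm wide, in a slot in mid-floor, hinged at its downhill end (gutter x = 58 mm) and rising towards the stop. 0 rad: up, free end 9 mm above the floor at x = 93 mm; grows when pressed; 0.25: flush. About 1 N at the free end presses it; it springs up once the sleeve is within 3 mm of the stop, and then holds it with its axis at x = 112 to 115 mm.
- dog_right (a joint): Spring dog of the right lane, the same as the left one.
- dog_left_tip (a point): Middle of the free upper edge of the left lane's dog.
- dog_right_tip (a point): Middle of the free upper edge of the right lane's dog.
- bolt_1: Bystander. Mud-streaked dark track bolt, 145 mm long and 38 mm high, with square head and nut, lying along its x axis well to the right of the gutter. Origin: middle of its underside.
- bolt_2: Bystander. A second mud-streaked track bolt, the same, well to the left of the gutter. Origin: middle of its underside.
- clip: Bystander. Black iron fishplate clip, 100 x 55 mm, 45 mm high, to the left of the gutter. Origin: middle of its underside.
- caliper: Bystander. Yellow-bodied caliper, 225 x 75 mm, 13 mm high, lying flat along the side of the gutter away from the robot. Origin: middle of the beam, underside.
- depth_gauge: Bystander. Brass depth gauge, T-shaped, 150 x 100 mm, 18 mm high, lying flat beside the gutter on the robot's side. Origin: middle of the cross bar's underside; x runs along the rod.
- nut: Bystander. Muddy square nut, 38 x 38 mm, 22 mm high, flat on the bench beyond the high end of the gutter. Origin: middle of its underside.
Mind the look-alikes: they are no part of the job. Of the things that look like the rusty_sleeve, the largest one is meant.

How it is judged (in metres and radians):
At the end, for the whole second after the job is handed in: Bright sleeve at rest on the gutter floor between dog and stop (axis at gutter x 107 to 119 mm, 21 to 29 mm above the floor), both dogs raised (below 0.06 rad), rusty sleeve at the foot of its lane (axis below x = -115 mm), each other bystander within 25 mm of its start (x of bright_sleeve in the frame of gutter between 0.107 and 0.119 m and z of bright_sleeve in the frame of gutter between 0.021 and 0.029 m and value of joint each of dog_left, dog_right below 0.06 rad and linear speed of bright_sleeve below 0.01 m/s and x of rusty_sleeve in the frame of gutter below -0.115 m and z of rusty_sleeve in the frame of gutter below 0.029 m and distance of each of bolt_1, bolt_2, clip, caliper, depth_gauge, nut from where it was at the start of the episode below 0.025 m); the robot touches nothing.
It fails at once if the bright sleeve is lifted off the gutter floor (by more than 12 mm) (z of bright_sleeve in the frame of gutter above 0.037 m).
It fails at once if the bright sleeve is gripped: the fingers press on it while it lies between them (distance between the grasp point and bright_sleeve below 0.018 m and contact force between the fingers and bright_sleeve above 1 N).
It fails at once if the bright sleeve is flicked or runs away (faster than 0.5 m/s) (linear speed of bright_sleeve above 0.5 m/s).
It fails at once if the rusty sleeve is disturbed (moved more than 15 mm) (distance of rusty_sleeve from where it was at the start of the episode above 0.015 m).
It fails at once if a bolt, the clip, the caliper, the depth gauge or the nut is disturbed (moved more than 25 mm) (distance of any of bolt_1, bolt_2, clip, caliper, depth_gauge, nut from where it was at the start of the episode above 0.025 m).
It also fails if it takes over 42 s, if anything falls off the work surface, if the arm or the gripper's body presses on something with over 40 N, if the wrist force passes 120 N, or if a joint passes its speed limit or range.

ROBOT

A 6-joint arm with a two-finger parallel gripper is mounted at the origin on the work surface. World frame = base frame: x ahead of the robot, y to its left, z up, the work surface at z = 0. Lengths are in mm, angles in rad, forces in N, time in s.
With the tool pointing down it reaches from about 350 to 875 mm from the base axis. Payload 4.2 kg.
Tool frame: the origin (TCP) lies at the very end of the fingers, on their centre line; the grasp point (between the pads) lies 19 mm behind it; z points along the fingers, y is the line along which they close (so a half turn about z gives the same grasp; the last joint's range is limited). The gripper opens to 85 mm and grips with 20 to 120 N. Pads are 22 mm wide; open, the fingers measure 114 mm over their backs; the gripper's body (76 mm by 85 mm) begins 54 mm behind the grasp point. The pads swing forward as they close: fully open they stand 13 mm farther back than shut.
Start: joints at [-1.015, 0.385, 0.008, 0, -1.194, -0.259], TCP at [182.804, -597.647, 231.312] pointing down, gripper open.
Joint ranges: [-3.14, 3.14], [-1.21, 2.06], [-1.07, 1.41], [-3.16, 2.05], [-2.99, -0.16], [-3.1, 3.1]. Speed limits (rad/s): [2.79, 2.79, 3.14, 3.14, 3.14, 3.14].

INTERFACE

Orientations are given as a unit quaternion [x, y, z, w].
In Python, from bench import arm, optics gives the robot as it stands. The module is installed in compiled form; this text tells all that it offers.
- The arm moves only by the tool step_arm, never from a script. Its argument "motion" is a list of rows, each an object with "dr": the turn, a rotation vector about the tool's x, y, z in units of 8 degrees (1.0 is 8 degrees), a list of three; "slide": the shift along the tool's x, y, z in mm, a list of three; "jaw": the finger opening in mm, from 0 to 85.4. A call has exactly 8 rows; each row is the pose to reach, as a shift and turn from the pose commanded when the call began, along the tool's axes at that moment; what a row does not reach only later rows make up. A row lasts 1/8 s, in which the tool goes at most 62.5 mm and 10.7 degrees, less where a joint would pass 70% of its speed; a pose out of reach is approached as far as the arm can. A call with a gripper value outside its range is refused whole. The fingers move at their own pace and stop on an object; the grip force is fixed at half the most. Time passes only in rows, so rows that repeat a pose let the fingers close, or fill a call up. It gives the time, the measured TCP pose, the force, the opening and the grip force at its end, in the units of the state.
- arm.read_state(): the state, without advancing time (a new reading comes with each control period).
- optics.get_image(name): name is "scene" or "top" or "wrist"; returns the picture (400x640x3 uint8, blue, green, red); there is no depth.
- optics.camera_info(name): a dict with "camera_matrix" (3x3 intrinsics, pixels), "view" (4x4, takes a point from world to camera coordinates); the wrist camera has in their place "T_tool_cam" (4x4, takes a point from camera to tool coordinates, whose origin is the TCP and whose axes are the flange's). Camera axes: x right, y up, looking along -z (the intrinsics and any distortion apply to the point x, -y, -z); pixel columns grow to the right and rows downward; lengths in mm; the calibration is good to about 2 mm. A picture is of the moment at which its call begins: read the wrist's pose just before it. camera_info takes no time and is no camera call.
- arm.job_done(): hands the job in; it is judged then, once.
The state is a dict: "clock": time; "joints": joint angles; "joint_vel": joint speeds; "joint_efforts": joint torques, N m; "position": TCP position; "ee_rot": TCP orientation; "contact_force": force on the tool from outside, world axes, zero at the start; "wrist_torque": the same for the moment, N m; "gripper_width": finger opening in mm; "grasp_force": force on a finger pad.
Only numpy, scipy, OpenCV 4.12 (cv2) and the standard library are available. Lean on these libraries where they do the work, as an engineer would, in place of code of your own. Each camera call takes 0.05 s, during which the arm holds its last target. There are 200 camera calls.

## Working session

There is one attempt and no reset: what is moved stays moved. The work goes in short steps, Python scripts to look and compute and a tool call to move; the robot and the scene stay as the last step left them, time stands still between calls to the robot, and variables do not carry over. Pictures are saved under pics/ and viewed, at most 10 in all, crops included, and the job is handed in when it is done.

Besides the shell and the picture viewer there is one more tool, called after "Call:" by a JSON object that holds its "fn" and its "kwargs". step_arm: Moves the arm, as the interface text tells. Its arguments: {"type":"object","properties":{"motion":{"type":"array","items":{"type":"object","properties":{"dr":{"type":"array","items":{"type":"number"}},"slide":{"type":"array","items":{"type":"number"}},"jaw":{"type":"number"}}}}},"required":["motion"]}

```bash
mkdir -p pics; python3 - <<'E'
from bench import arm, optics
import cv2
for n in("top","scene"):
    cv2.imwrite(f"pics/{n}0.png",optics.get_image(n))
    i=optics.camera_info(n); print(n,i)
s=arm.read_state();print(s)
E
```

```text
top {'camera_matrix': array([[371.04262688,   0.        , 317.1725338 ],
       [  0.        , 371.04262688, 200.31088075],
       [  0.        ,   0.        ,   1.        ]]), 'view': array([[ 1.25541392e-02, -9.99789452e-01, -1.62310037e-02,
         2.95217156e+00],
       [ 9.98010528e-01,  1.15255100e-02,  6.19850604e-02,
        -5.43587226e+02],
       [-6.17849390e-02, -1.69768816e-02,  9.97945092e-01,
        -1.18551224e+03],
       [ 0.00000000e+00,  0.00000000e+00,  0.00000000e+00,
         1.00000000e+00]])}
scene {'camera_matrix': array([[422.23017192,   0.        , 316.50058629],
       [  0.        , 422.23017192, 194.16907287],
       [  0.        ,   0.        ,   1.        ]]), 'view': array([[-8.54005516e-01,  5.20192934e-01,  8.59594046e-03,
         4.72024156e+02],
       [-2.76036607e-01, -4.67053075e-01,  8.40038819e-01,
         6.15780961e+01],
       [ 4.40997018e-01,  7.15024991e-01,  5.42458195e-01,
        -1.57319718e+03],
       [ 0.00000000e+00,  0.00000000e+00,  0.00000000e+00,
         1.00000000e+00]])}
{'clock': 0.1, 'joints': array([-1.01537986e+00,  3.85498262e-01,  6.76212907e-03, -4.16425769e-04,
       -1.19402645e+00, -2.58606640e-01]), 'joint_vel': array([-2.63036897e-04,  3.31588681e-04,  3.71507808e-03,  1.58118730e-03,
        6.10251445e-06, -6.33521135e-04]), 'joint_efforts': array([-1.08244181e-03, -3.93319952e+01,  1.88928866e+01,  4.19796199e+00,
       -2.57013860e-03,  6.53332791e-06]), 'position': array([ 182.65482038, -597.16421685,  230.32237147]), 'ee_rot': array([-1.47784742e-01,  9.89019042e-01,  9.79425546e-04, -2.11463980e-04]), 'contact_force': array([ 0.1057212 , -0.41937304,  0.39550239]), 'wrist_torque': array([-0.00266533,  0.03668433,  0.01957336]), 'grasp_force': 0.0, 'gripper_width': 85.61724078371756}
```

View pics/top0.png

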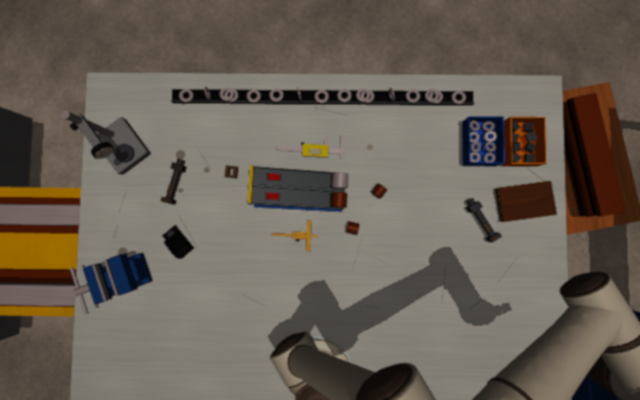

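View pics/scene0.png

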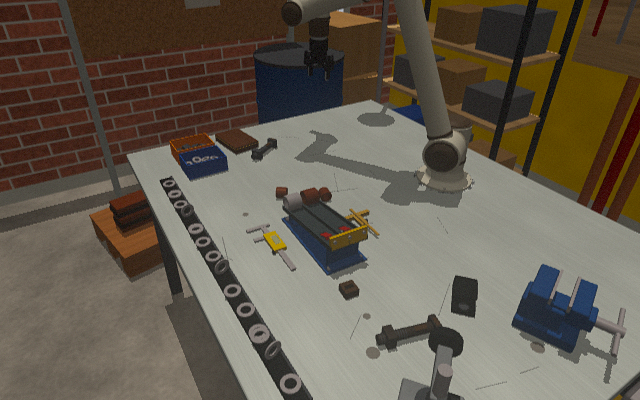

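The top view has the gutter uphill to the left. The yellow stop is at about (250,186), the bright sleeve at about (340,180) in the far lane (the right one looking uphill), and the largest rusty sleeve at about (338,199). The small brown cylinders at (379,190) and (352,228) are look-alikes. I'll confirm this in an enlarged crop.

```bash
python3 - <<'E'
import cv2
im=cv2.imread("pics/top0.png")[130:260,220:400]
cv2.imwrite("pics/topc.png",cv2.resize(im,None,fx=4.4,fy=4.4,interpolation=cv2.INTER_CUBIC))
E
```

```text
(no output)
```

View pics/topc.png

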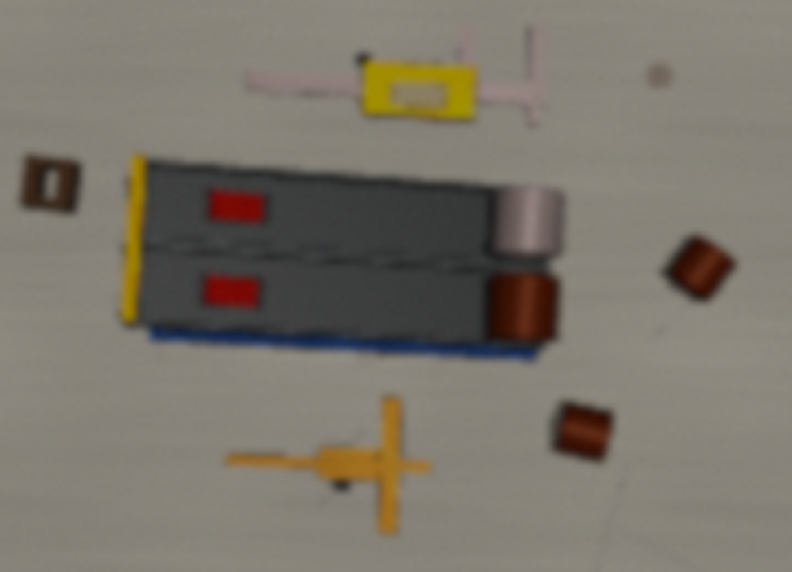

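The crop confirms it: the bright sleeve is at crop (528,221) in the right lane, and the big rusty one at (522,307) in the left lane. The two smaller brown ones are look-alikes. Next I fit the gutter pose.

```bash
cat > h.py <<'E'
import numpy as np
from bench import arm, optics
from scipy.optimize import least_squares
from scipy.spatial.transform import Rotation as R
def gut(p):
    M=R.from_euler('ZY',[p[2],-0.16]).as_matrix()
    return M,np.array([p[0],p[1],62.])
def proj(P,K,V):
    c=P@V[:3,:3].T+V[:3,3]; c=c*[1,-1,-1]; u=c@K.T; return u[:,:2]/u[:,2:]
E
cat > fit.py <<'E'
from h import *
G=np.array([[145,0,36],[75.5,-30,4.5],[75.5,30,4.5],[-129,-30,28],[-129,30,28]],float)
px=(np.array([[134,240],[237,207],[232,292],[528,221],[522,307]])+.5)/4.4-.5+[220,130]
i=optics.camera_info("top")
f=lambda p:(proj(G@gut(p)[0].T+gut(p)[1],i["camera_matrix"],i["view"])-px).ravel()
r=least_squares(f,[560,0,1.57]);p=r.x;np.save("p.npy",p)
print(p,r.fun.reshape(-1,2).round(2))
M,o=gut(p)
Rt=np.c_[-M[:,0],M[:,1],-M[:,2]]
s=arm.read_state();R0=R.from_quat(s["ee_rot"])
print("dr",(R0.inv()*R.from_matrix(Rt)).as_rotvec(degrees=True)/8)
for q in([-195,-30,120],[-195,-30,16]):
    w=M@q+o;print(q,w,"slide",R0.inv().apply(w-s["position"]))
E
python3 fit.py
```

```text
[578.76455869  72.20340769   1.53657612] [[-0.46 -0.18]
 [-0.14  0.04]
 [-0.06  0.06]
 [ 0.08  0.18]
 [ 0.61 -0.11]]
dr [-0.69734689 -0.9870085  -8.86119448]
[-195, -30, 120] [ 601.50647083 -140.32660507  149.40022372] slide [-534.11103676  314.27978255   81.4820306 ]
[-195, -30, 16] [ 602.07335802 -123.76721203   46.72858624] slide [-539.5070979   329.744777    184.18410687]
```

Call:
{"fn": "step_arm", "kwargs": {"motion": [{"dr": [0, 0, -1], "slide": [-40, 24, 4], "jaw": 0}, {"dr": [-0.1, -0.1, -2], "slide": [-90, 53, 10], "jaw": 0}, {"dr": [-0.2, -0.25, -3], "slide": [-140, 82, 15], "jaw": 0}, {"dr": [-0.3, -0.4, -4], "slide": [-190, 112, 20], "jaw": 0}, {"dr": [-0.4, -0.5, -5], "slide": [-240, 141, 30], "jaw": 0}, {"dr": [-0.5, -0.6, -6], "slide": [-290, 170, 40], "jaw": 0}, {"dr": [-0.6, -0.8, -7], "slide": [-340, 200, 50], "jaw": 0}, {"dr": [-0.7, -1.0, -8], "slide": [-370, 220, 55], "jaw": 0}]}}

```text
clock: 1.1
position: [473.3, -276.7, 175.3]
ee_rot: [-0.651, 0.755, 0.057, 0.059]
contact_force: [-0.7, -1.1, 0.2]
gripper_width: 0.2
grasp_force: 0.0
```

```bash
cat > go.py <<'E'
from h import *
import sys
p=np.load("p.npy");M,o=gut(p)
Rt=np.c_[-M[:,0],M[:,1],-M[:,2]]
s=arm.read_state();R0=R.from_quat(s["ee_rot"])
print(s["clock"],"TCP in gutter",(M.T@(s["position"]-o)).round(1),"w",s["gripper_width"],"F",s["contact_force"].round(2))
print("dr",((R0.inv()*R.from_matrix(Rt)).as_rotvec(degrees=True)/8).round(3))
if len(sys.argv)>3:
    q=[float(a) for a in sys.argv[1:4]];print("slide",R0.inv().apply(M@q+o-s["position"]).round(1))
E
python3 go.py -195 -30 110
```

```text
1.1 TCP in gutter [-329.8   93.5  168. ] w 0.17007994509423735 F [-0.68 -1.13  0.19]
dr [-0.065  0.026 -0.809]
slide [-147.6 -107.    59.6]
```

Call:
{"fn": "step_arm", "kwargs": {"motion": [{"dr": [0, 0, -0.2], "slide": [-20, -15, 8], "jaw": 0}, {"dr": [0, 0, -0.4], "slide": [-50, -35, 18], "jaw": 0}, {"dr": [-0.03, 0, -0.6], "slide": [-80, -60, 30], "jaw": 0}, {"dr": [-0.03, 0, -0.8], "slide": [-110, -80, 42], "jaw": 0}, {"dr": [-0.05, 0, -0.8], "slide": [-130, -95, 52], "jaw": 0}, {"dr": [-0.05, 0, -0.8], "slide": [-140, -105, 55], "jaw": 0}, {"dr": [-0.05, 0, -0.8], "slide": [-140, -105, 55], "jaw": 0}, {"dr": [-0.05, 0, -0.8], "slide": [-140, -105, 55], "jaw": 0}]}}

```text
clock: 2.1
position: [597.9, -150.6, 143.9]
ee_rot: [-0.689, 0.72, 0.055, 0.059]
contact_force: [0.6, -0.0, 0.3]
gripper_width: -0.1
grasp_force: 0.0
```

```bash
python3 go.py -195 -30 16; python3 - <<'E'
from bench import optics
import cv2
im=optics.get_image("scene")
cv2.imwrite("pics/s1.png",cv2.resize(im[130:290,210:410],None,fx=4,fy=3.75,interpolation=cv2.INTER_CUBIC))
im=optics.get_image("wrist");cv2.imwrite("pics/w1.png",im)
E
```

```text
2.1 TCP in gutter [-206.1  -26.7  116.3] w -0.13810110493330752 F [ 0.63 -0.03  0.34]
dr [-0.031  0.012 -0.062]
slide [-11.   -2.8 100.3]
```

View pics/w1.png

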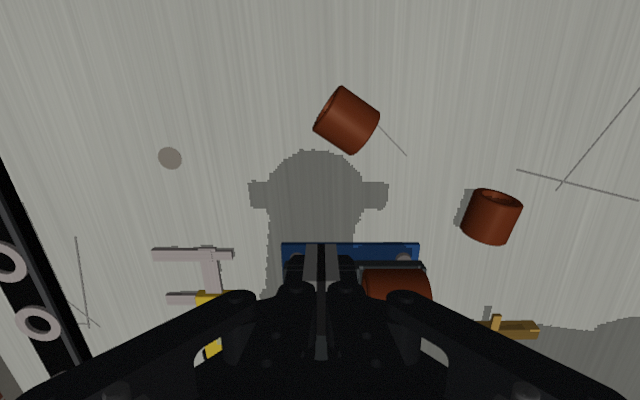

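The wrist view shows the closed fingers over the lane below the lip. The rusty sleeve is at about (395,285), off to the right, and the look-alike at (346,120) is clear. I'll descend.

Call:
{"fn": "step_arm", "kwargs": {"motion": [{"dr": [0, 0, 0], "slide": [0, -3, 15], "jaw": 0}, {"dr": [0, 0, -0.06], "slide": [0, -3, 35], "jaw": 0}, {"dr": [-0.03, 0, -0.06], "slide": [0, -3, 55], "jaw": 0}, {"dr": [-0.03, 0, -0.06], "slide": [0, -3, 75], "jaw": 0}, {"dr": [-0.03, 0, -0.06], "slide": [0, -3, 90], "jaw": 0}, {"dr": [-0.03, 0, -0.06], "slide": [0, -3, 98], "jaw": 0}, {"dr": [-0.03, 0, -0.06], "slide": [0, -3, 98], "jaw": 0}, {"dr": [-0.03, 0, -0.06], "slide": [0, -3, 98], "jaw": 0}]}}

```text
clock: 3.2
position: [602.8, -134.3, 47.7]
ee_rot: [-0.693, 0.716, 0.056, 0.059]
contact_force: [-0.2, 0.5, -0.3]
gripper_width: -0.1
grasp_force: 0.0
```

```bash
python3 go.py -170 -30 18; python3 - <<'E'
from bench import optics
import cv2
im=optics.get_image("scene")
cv2.imwrite("pics/s2.png",cv2.resize(im[130:290,210:410],None,fx=4,fy=3.75,interpolation=cv2.INTER_CUBIC))
E
```

```text
3.2 TCP in gutter [-205.3  -31.1   18.6] w -0.08428425428564945 F [-0.2   0.46 -0.3 ]
dr [-0.01   0.011  0.008]
slide [-35.3   1.1   0.6]
```

View pics/s2.png

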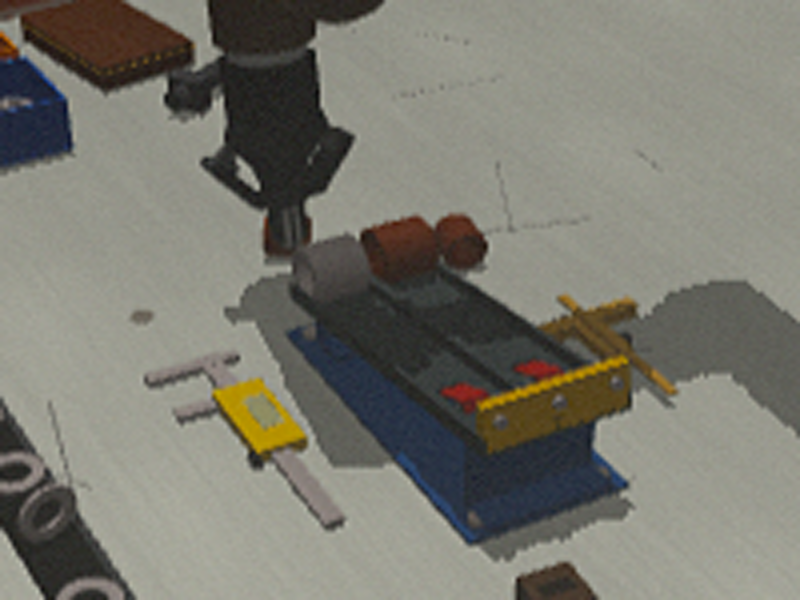

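The hand is at (285,240), right behind the bright sleeve at (330,270) and clear of the rusty one at (400,245). I'll start pushing slowly.

Call:
{"fn": "step_arm", "kwargs": {"motion": [{"dr": [0, 0, 0], "slide": [-7, 1, 0], "jaw": 0}, {"dr": [0, 0, 0], "slide": [-14, 1, 0], "jaw": 0}, {"dr": [0, 0, 0], "slide": [-20, 1, 0], "jaw": 0}, {"dr": [0, 0, 0], "slide": [-26, 1, 0], "jaw": 0}, {"dr": [0, 0, 0], "slide": [-32, 1, 0], "jaw": 0}, {"dr": [0, 0, 0], "slide": [-38, 1, 0], "jaw": 0}, {"dr": [0, 0, 0], "slide": [-44, 1, 0], "jaw": 0}, {"dr": [0, 0, 0], "slide": [-50, 1, 0], "jaw": 0}]}}

```text
clock: 4.25
position: [603.0, -84.8, 55.2]
ee_rot: [-0.693, 0.716, 0.056, 0.058]
contact_force: [-0.5, -2.1, 0.5]
gripper_width: 0.1
grasp_force: 0.7
```

```bash
python3 go.py 75 -30 18
```

```text
4.25 TCP in gutter [-155.1  -29.6   18.1] w 0.11828445822936894 F [-0.52 -2.09  0.5 ]
dr [-0.002  0.01   0.006]
slide [-230.1   -0.6    0.4]
```

Contact is made (about 2 N). I'll continue.

Call:
{"fn": "step_arm", "kwargs": {"motion": [{"dr": [0, 0, 0], "slide": [-6, 0, 0], "jaw": 0}, {"dr": [0, 0, 0], "slide": [-13, 0, 0], "jaw": 0}, {"dr": [0, 0, 0], "slide": [-20, 0, 0], "jaw": 0}, {"dr": [0, 0, 0], "slide": [-27, 0, 0], "jaw": 0}, {"dr": [0, 0, 0], "slide": [-34, 0, 0], "jaw": 0}, {"dr": [0, 0, 0], "slide": [-41, 0, 0], "jaw": 0}, {"dr": [0, 0, 0], "slide": [-47, 0, 0], "jaw": 0}, {"dr": [0, 0, 0], "slide": [-52, 0, 0], "jaw": 0}]}}

```text
clock: 5.25
position: [604.6, -33.1, 63.5]
ee_rot: [-0.693, 0.716, 0.056, 0.058]
contact_force: [-0.6, -1.2, -0.4]
gripper_width: 0.5
grasp_force: 0.7
```

```bash
python3 go.py 75 -30 18; python3 - <<'E'
from bench import optics
import cv2
im=optics.get_image("scene")
cv2.imwrite("pics/s3.png",cv2.resize(im[130:290,210:410],None,fx=4,fy=3.75,interpolation=cv2.INTER_CUBIC))
E
```

```text
5.25 TCP in gutter [-102.8  -29.5   18.1] w 0.459091092016512 F [-0.63 -1.18 -0.37]
dr [0.    0.013 0.006]
slide [-177.8   -0.7    0.4]
```

View pics/s3.png

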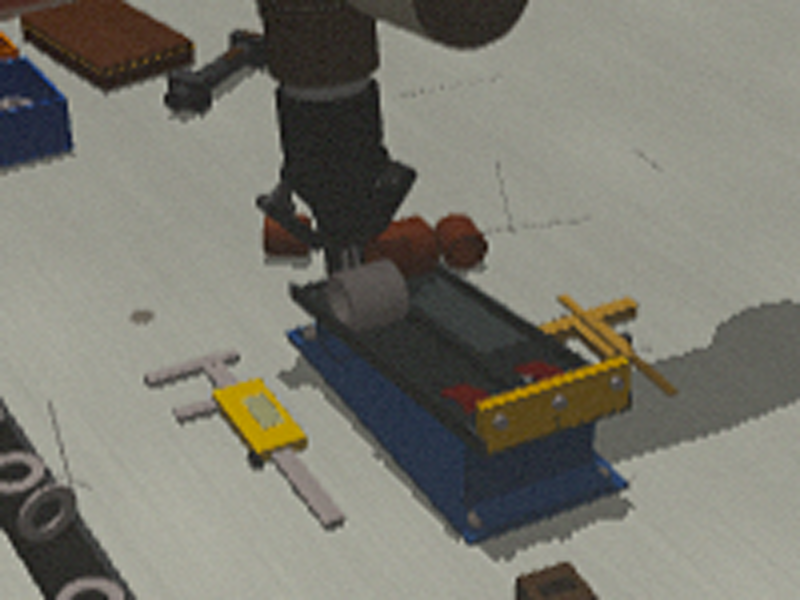

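The sleeve is at (368,297), straight in its lane against the fingers, and the rusty one hasn't moved.

Call:
{"fn": "step_arm", "kwargs": {"motion": [{"dr": [0, 0, 0], "slide": [-6, 0, 0], "jaw": 0}, {"dr": [0, 0, 0], "slide": [-13, 0, 0], "jaw": 0}, {"dr": [0, 0, 0], "slide": [-20, 0, 0], "jaw": 0}, {"dr": [0, 0, 0], "slide": [-27, 0, 0], "jaw": 0}, {"dr": [0, 0, 0], "slide": [-34, 0, 0], "jaw": 0}, {"dr": [0, 0, 0], "slide": [-41, 0, 0], "jaw": 0}, {"dr": [0, 0, 0], "slide": [-48, 0, 0], "jaw": 0}, {"dr": [0, 0, 0], "slide": [-55, 0, 0], "jaw": 0}]}}

```text
clock: 6.3
position: [606.4, 21.2, 72.3]
ee_rot: [-0.693, 0.716, 0.056, 0.058]
contact_force: [0.3, -1.6, -0.1]
gripper_width: -0.1
grasp_force: 0.7
```

Call:
{"fn": "step_arm", "kwargs": {"motion": [{"dr": [0, 0, 0], "slide": [-7, 0, 0], "jaw": 0}, {"dr": [0, 0, 0], "slide": [-14, 0, 0], "jaw": 0}, {"dr": [0, 0, 0], "slide": [-21, 0, 0], "jaw": 0}, {"dr": [0, 0, 0], "slide": [-28, 0, 0], "jaw": 0}, {"dr": [0, 0, 0], "slide": [-35, 0, 0], "jaw": 0}, {"dr": [0, 0, 0], "slide": [-42, 0, 0], "jaw": 0}, {"dr": [0, 0, 0], "slide": [-48, 0, 0], "jaw": 0}, {"dr": [0, 0, 0], "slide": [-54, 0, 0], "jaw": 0}]}}

```text
clock: 7.3
position: [608.2, 74.3, 81.0]
ee_rot: [-0.693, 0.716, 0.056, 0.058]
contact_force: [0.2, -1.3, 1.1]
gripper_width: -0.1
grasp_force: 0.7
```

```bash
python3 go.py 79 -30 18
```

```text
7.3 TCP in gutter [  6.1 -29.4  18.3] w -0.0957248506575203 F [ 0.25 -1.27  1.1 ]
dr [0.    0.012 0.006]
slide [-72.9  -0.7   0.4]
```

Call:
{"fn": "step_arm", "kwargs": {"motion": [{"dr": [0, 0, 0], "slide": [-6, 0, 0], "jaw": 0}, {"dr": [0, 0, 0], "slide": [-12, 0, 0], "jaw": 0}, {"dr": [0, 0, 0], "slide": [-18, 0, 0], "jaw": 0}, {"dr": [0, 0, 0], "slide": [-24, 0, 0], "jaw": 0}, {"dr": [0, 0, 0], "slide": [-30, 0, 0], "jaw": 0}, {"dr": [0, 0, 0], "slide": [-36, 0, 0], "jaw": 0}, {"dr": [0, 0, 0], "slide": [-42, 0, 0], "jaw": 0}, {"dr": [0, 0, 0], "slide": [-48, 0, 0], "jaw": 0}]}}

```text
clock: 8.3
position: [609.8, 121.8, 88.7]
ee_rot: [-0.693, 0.716, 0.056, 0.058]
contact_force: [0.8, -1.6, 0.5]
gripper_width: 0.4
grasp_force: 0.7
```

Call:
{"fn": "step_arm", "kwargs": {"motion": [{"dr": [0, 0, 0], "slide": [-3, 0, 0], "jaw": 0}, {"dr": [0, 0, 0], "slide": [-6, 0, 0], "jaw": 0}, {"dr": [0, 0, 0], "slide": [-8, 0, 0], "jaw": 0}, {"dr": [0, 0, 0], "slide": [-10, 0, 0], "jaw": 0}, {"dr": [0, 0, 0], "slide": [-12, 0, 0], "jaw": 0}, {"dr": [0, 0, 0], "slide": [-14, 0, 0], "jaw": 0}, {"dr": [0, 0, 0], "slide": [-16, 0, 0], "jaw": 0}, {"dr": [0, 0, 0], "slide": [-18, 0, 0], "jaw": 0}]}}

```text
clock: 9.3
position: [610.4, 139.3, 91.6]
ee_rot: [-0.693, 0.716, 0.056, 0.058]
contact_force: [0.2, -0.1, -0.4]
gripper_width: -0.1
grasp_force: 0.1
```

```bash
python3 go.py 79 -30 18; python3 - <<'E'
from bench import optics
import cv2
im=optics.get_image("scene")
cv2.imwrite("pics/s4.png",cv2.resize(im[190:270,290:390],None,fx=8,fy=7.5,interpolation=cv2.INTER_CUBIC))
E
```

```text
9.3 TCP in gutter [ 72.  -29.3  18.3] w -0.08412649347642895 F [ 0.18 -0.11 -0.43]
dr [-0.     0.014  0.005]
slide [-7.  -0.7  0.4]
```

View pics/s4.png

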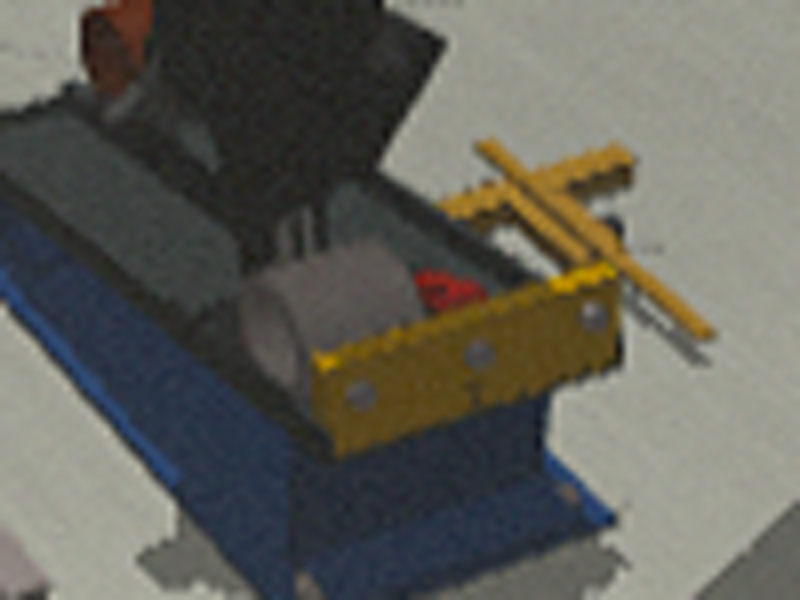

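The sleeve at (330,310) is over the dog and nearly at the stop. I'll creep on until the force rises.

Call:
{"fn": "step_arm", "kwargs": {"motion": [{"dr": [0, 0, 0], "slide": [-1, 0, 0], "jaw": 0}, {"dr": [0, 0, 0], "slide": [-2, 0, 0], "jaw": 0}, {"dr": [0, 0, 0], "slide": [-3, 0, 0], "jaw": 0}, {"dr": [0, 0, 0], "slide": [-4, 0, 0], "jaw": 0}, {"dr": [0, 0, 0], "slide": [-5, 0, 0], "jaw": 0}, {"dr": [0, 0, 0], "slide": [-6, 0, 0], "jaw": 0}, {"dr": [0, 0, 0], "slide": [-6, 0, 0], "jaw": 0}, {"dr": [0, 0, 0], "slide": [-6, 0, 0], "jaw": 0}]}}

```text
clock: 10.35
position: [610.6, 145.0, 92.6]
ee_rot: [-0.693, 0.716, 0.056, 0.058]
contact_force: [-0.1, -0.6, 0.2]
gripper_width: 0.5
grasp_force: 0.5
```

```bash
python3 go.py
```

```text
10.35 TCP in gutter [ 77.8 -29.3  18.4] w 0.521743998313382 F [-0.13 -0.58  0.18]
dr [-0.     0.013  0.006]
```

Call:
{"fn": "step_arm", "kwargs": {"motion": [{"dr": [0, 0, 0], "slide": [-0.5, 0, 0], "jaw": 0}, {"dr": [0, 0, 0], "slide": [-1, 0, 0], "jaw": 0}, {"dr": [0, 0, 0], "slide": [-1.5, 0, 0], "jaw": 0}, {"dr": [0, 0, 0], "slide": [-2, 0, 0], "jaw": 0}, {"dr": [0, 0, 0], "slide": [-2.5, 0, 0], "jaw": 0}, {"dr": [0, 0, 0], "slide": [-3, 0, 0], "jaw": 0}, {"dr": [0, 0, 0], "slide": [-3, 0, 0], "jaw": 0}, {"dr": [0, 0, 0], "slide": [-3, 0, 0], "jaw": 0}]}}

```text
clock: 11.35
position: [610.6, 145.7, 92.8]
ee_rot: [-0.693, 0.717, 0.055, 0.057]
contact_force: [1.5, -7.7, 0.5]
gripper_width: 0.0
grasp_force: 4.2
```

```bash
python3 go.py
```

```text
11.35 TCP in gutter [ 78.5 -29.3  18.5] w 0.026745556090013334 F [ 1.49 -7.68  0.47]
dr [ 0.006 -0.008  0.001]
```

The force rose to 7.7 N, so the sleeve is on the stop. I'll back off slowly to see whether the dog holds it.

Call:
{"fn": "step_arm", "kwargs": {"motion": [{"dr": [0, 0, 0], "slide": [1.5, 0, 0], "jaw": 0}, {"dr": [0, 0, 0], "slide": [3, 0, 0], "jaw": 0}, {"dr": [0, 0, 0], "slide": [4.5, 0, 0], "jaw": 0}, {"dr": [0, 0, 0], "slide": [6, 0, 0], "jaw": 0}, {"dr": [0, 0, 0], "slide": [7.5, 0, 0], "jaw": 0}, {"dr": [0, 0, 0], "slide": [9, 0, 0], "jaw": 0}, {"dr": [0, 0, 0], "slide": [10, 0, 0], "jaw": 0}, {"dr": [0, 0, 0], "slide": [10, 0, 0], "jaw": 0}]}}

```text
clock: 12.35
position: [610.4, 138.1, 91.4]
ee_rot: [-0.693, 0.717, 0.056, 0.058]
contact_force: [-0.1, -0.2, 0.6]
gripper_width: 0.1
grasp_force: 0.0
```

```bash
python3 go.py;  python3 - <<'E'
from bench import optics
import cv2
im=optics.get_image("scene")
cv2.imwrite("pics/s5.png",cv2.resize(im[190:270,290:390],None,fx=8,fy=7.5,interpolation=cv2.INTER_CUBIC))
E
```

```text
12.35 TCP in gutter [ 70.8 -29.3  18.4] w 0.08419259550538227 F [-0.09 -0.22  0.61]
dr [0.    0.013 0.005]
```

View pics/s5.png

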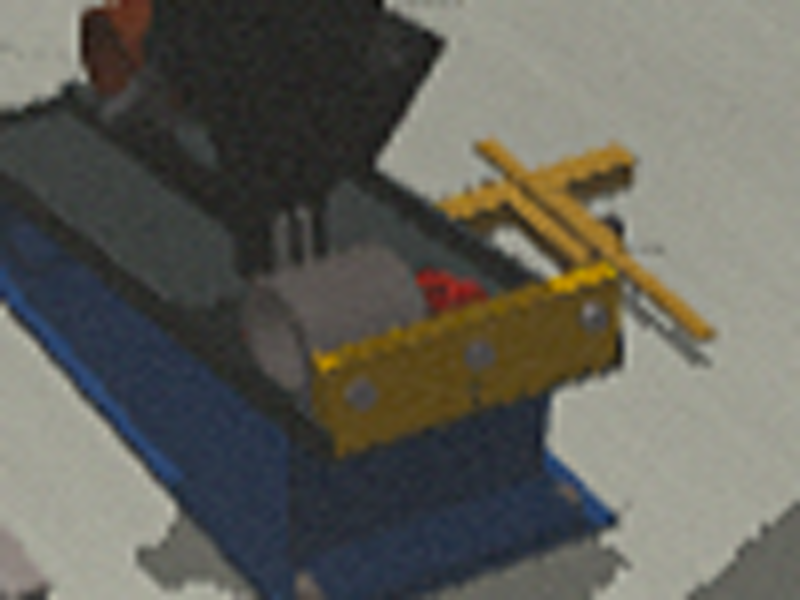

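The sleeve at (335,315) now sits farther up than before, and the pad force is 0. I'll back off further, still guarding it.

Call:
{"fn": "step_arm", "kwargs": {"motion": [{"dr": [0, 0, 0], "slide": [2, 0, 0], "jaw": 0}, {"dr": [0, 0, 0], "slide": [4, 0, 0], "jaw": 0}, {"dr": [0, 0, 0], "slide": [6, 0, 0], "jaw": 0}, {"dr": [0, 0, 0], "slide": [9, 0, 0], "jaw": 0}, {"dr": [0, 0, 0], "slide": [12, 0, 0], "jaw": 0}, {"dr": [0, 0, 0], "slide": [15, 0, 0], "jaw": 0}, {"dr": [0, 0, 0], "slide": [18, 0, 0], "jaw": 0}, {"dr": [0, 0, 0], "slide": [20, 0, 0], "jaw": 0}]}}

```text
clock: 13.4
position: [609.7, 118.2, 88.2]
ee_rot: [-0.693, 0.717, 0.056, 0.058]
contact_force: [-0.5, -0.4, 0.7]
gripper_width: -0.0
grasp_force: 0.0
```

```bash
python3 go.py;  python3 - <<'E'
from bench import optics
import cv2
im=optics.get_image("scene")
cv2.imwrite("pics/s6.png",cv2.resize(im[190:270,290:390],None,fx=8,fy=7.5,interpolation=cv2.INTER_CUBIC))
E
```

```text
13.4 TCP in gutter [ 50.5 -29.3  18.3] w -0.010819552874825927 F [-0.53 -0.43  0.69]
dr [0.    0.013 0.004]
```

View pics/s6.png

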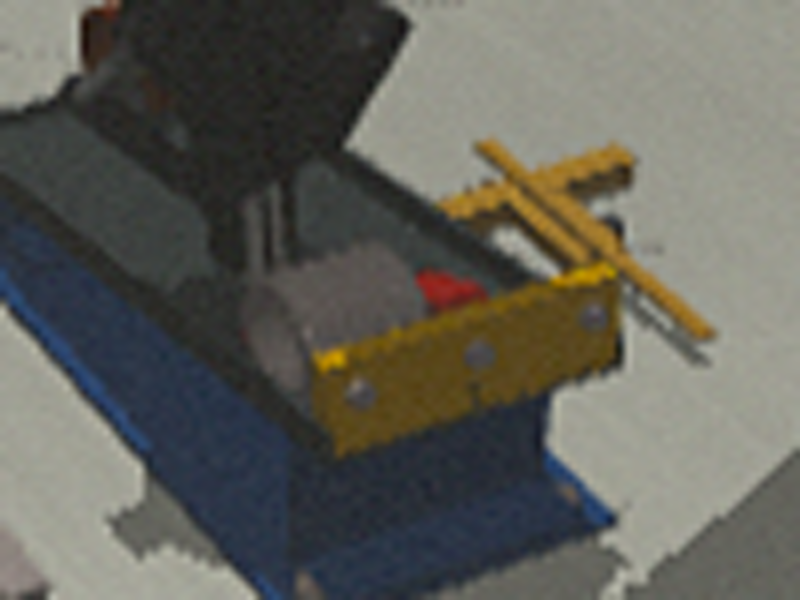

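The sleeve stayed at (335,315) while the fingers withdrew, so the dog holds it. I'll lift away and hand in after one check.

Call:
{"fn": "step_arm", "kwargs": {"motion": [{"dr": [0, 0, 0], "slide": [5, 0, -10], "jaw": 0}, {"dr": [0, 0, 0], "slide": [10, 0, -25], "jaw": 0}, {"dr": [0, 0, 0], "slide": [10, 0, -45], "jaw": 0}, {"dr": [0, 0, 0], "slide": [10, 0, -70], "jaw": 0}, {"dr": [0, 0, 0], "slide": [10, 0, -95], "jaw": 0}, {"dr": [0, 0, 0], "slide": [10, 0, -115], "jaw": 0}, {"dr": [0, 0, 0], "slide": [10, 0, -120], "jaw": 0}, {"dr": [0, 0, 0], "slide": [10, 0, -120], "jaw": 0}]}}

```text
clock: 14.45
position: [608.6, 89.0, 205.5]
ee_rot: [-0.693, 0.717, 0.056, 0.059]
contact_force: [0.3, 0.6, -0.8]
gripper_width: -0.1
grasp_force: 0.0
```

```bash
python3 go.py;  python3 - <<'E'
from bench import optics
import cv2
im=optics.get_image("scene")
cv2.imwrite("pics/s7.png",cv2.resize(im[170:290,240:400],None,fx=5,fy=5,interpolation=cv2.INTER_CUBIC))
E
```

```text
14.45 TCP in gutter [ 40.5 -29.3 138.8] w -0.13722657741302466 F [ 0.25  0.59 -0.83]
dr [-0.005  0.016  0.004]
```

View pics/s7.png

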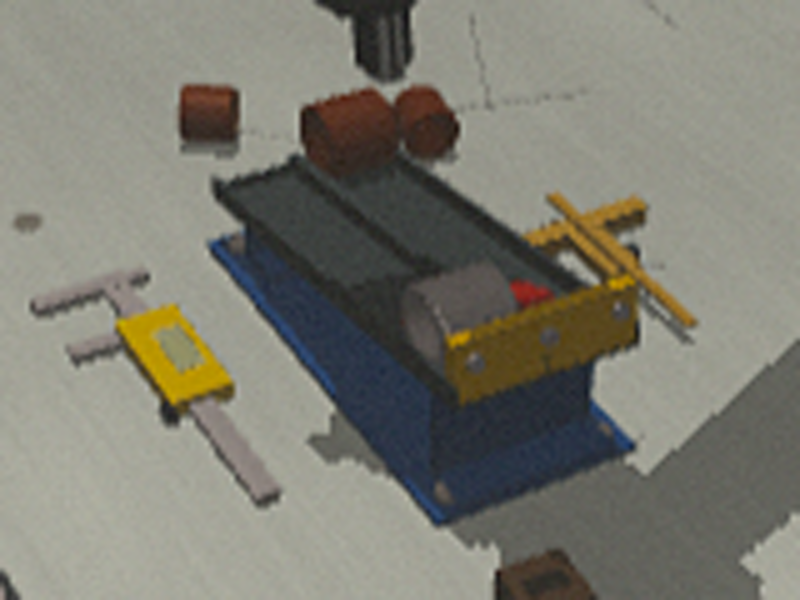

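The bright sleeve rests at the stop, (460,305). The rusty sleeve at (350,130) and the bystanders in view (caliper, depth gauge, nut) look unmoved, and the hand is clear.

```bash
python3 -c "
from bench import arm
print(arm.job_done())"
```

```text
the job is handed in; nothing more can be done
None
```

The bright sleeve was pushed up its lane to the yellow stop and stayed there when the hand withdrew, so the dog is holding it; the rusty sleeve looked unmoved, and the job is handed in (no verdict was returned).

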